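Stir the drying beads

TASK

The oiled wooden beads drying in the cast pan must not stick together: pull the square wooden stirring stick up out of its cup and stir the beads right round the pan with it, a couple of full turns, until every bead has been shifted well away from where it lay. Keep all the beads in the pan and do not push the pan along, then stand the stick back in the same cup, foot on the cup's floor, and let go. Touch the beads only with the stick, leave the cup upright about where it stood, and leave the brush, its cup and the other things alone.

Things in the scene. Friction and masses are not known exactly. Their poses are not given: they have to be found in the camera images.
- stick: Stirring stick of plain pale wood, standing foot down in its cup. Square shaft 18 x 18 mm with a flat square top; its lowest 55 mm is a blade 30 mm wide (along its x) and 18 mm thick (along its y). 210 mm long, 60 g. Origin: centre of the foot's underside; z runs up along the stick to the top.
- cup: Dark steel cup in which the stirring stick stands: straight round cup, 58 mm across outside, 50 mm inside, 95 mm tall, floor 5 mm thick, 0.5 kg, loose on the table. Origin: centre of its underside, z up.
- brush_cup: Second cup, identical to the first, holding the round-handled brush (the two cups may stand either way round, left or right of the pan). Leave it alone. Origin: centre of its underside, z up.
- brush: Round paint brush standing bristles down in the second cup: round wooden handle 18 to 26 mm thick, steel ferrule and black bristles 33 mm thick, 180 mm long. Not the stirring stick; leave it alone. Origin: centre of the bristles' lower end, z along the handle.
- pan: Round open dark cast pan, loose on the table, 2.2 kg: 212 mm across the rim, 204 mm at the foot, 65 mm tall, walls 4 mm, flat floor 5 mm thick, inside radius 98 mm at the floor. An ear handle stands out 22 mm at its +y and -y sides. Origin: centre of its underside, z up.
- gauge: Bystander: small orange boxy instrument with a black top, 70 x 55 x 44 mm. Origin: centre of its underside.
- jar: Bystander: closed glass jar, 64 mm across and 85 mm tall. Origin: centre of its underside.
- notebook: Bystander: closed grey notebook lying flat, 150 x 105 x 18 mm. Origin: centre of its underside.
- bead1: One of five alike wooden drum beads lying in the pan: 38 mm across, 30 mm tall, 30 g. Origin: centre of its underside.
- bead2: One of five alike wooden drum beads lying in the pan: 38 mm across, 30 mm tall, 30 g. Origin: centre of its underside.
- bead3: One of five alike wooden drum beads lying in the pan: 38 mm across, 30 mm tall, 30 g. Origin: centre of its underside.
- bead4: One of five alike wooden drum beads lying in the pan: 38 mm across, 30 mm tall, 30 g. Origin: centre of its underside.
- bead5: One of five alike wooden drum beads lying in the pan: 38 mm across, 30 mm tall, 30 g. Origin: centre of its underside.
There are look-alikes about, which are no part of the job. Leave any orange or yellow look-alike of the bead4 alone. Leave any yellow look-alike of the bead3 alone.

How it is judged:
By the outcome, as a careful person would: the job done as asked, in the order asked, and still so for the second after the job is handed in, with the robot touching nothing.
It also fails if it takes over 72 s, if anything falls off the work surface, if the arm or the gripper's body presses on something with over 40 N, if the wrist force passes 120 N, or if a joint passes its speed limit or range.

ROBOT

A 6-joint arm with a two-finger parallel gripper is mounted at the origin on the work surface. World frame = base frame: x ahead of the robot, y to its left, z up, the work surface at z = 0. Lengths are in m, angles in rad, forces in N, time in s.
With the tool pointing down it reaches from about 0.35 to 0.85 m from the base axis. Payload 8.1 kg.
Tool frame: the origin (TCP) lies at the very end of the fingers, on their centre line; the grasp point (between the pads) lies 19 mm behind it; z points along the fingers, y is the line along which they close (so a half turn about z gives the same grasp; the last joint's range is limited). The gripper opens to 93 mm and grips with 3 to 60 N. Pads are 15 mm wide; open, the fingers measure 128 mm over their backs; the gripper's body (75 mm by 188 mm) begins 65 mm behind the grasp point.
Start: joints at [1.146, 0.13, 1.488, -0, 1.523, -0.085], TCP at [0.2, 0.566, 0.219] pointing down, gripper open.
Joint ranges: [-2.96, 2.96], [-0.89, 2.26], [0.02, 2.5], [-1.34, 4.48], [0, 2.73], [-2.66, 2.66]. Speed limits (rad/s): [2.39, 2.39, 2.79, 3.14, 3.14, 3.14].

INTERFACE

Orientations are given as a rotation vector (axis times angle).
In Python, from plant import robot, imaging gives the robot as it stands.
- The arm moves only by the tool jog_arm, never from a script. Its argument "rows" is a list of rows, each a list of 2 entries, a list of its own where there are three numbers: the shift along the tool's x, y, z each as a share of 0.2 m, from -1 to 1, then the turn, a rotation vector about the tool's x, y, z each as a share of pi/2 rad, from -1 to 1. A call has 1 to 5 rows; each row is the pose to reach, as a shift and turn from the pose commanded when the call began, along the tool's axes at that moment; what a row does not reach only later rows make up. A row lasts 1/10 s, in which the tool goes at most 50 mm and 8.59 degrees, less where a joint would pass 70% of its speed; a pose out of reach is approached as far as the arm can. A call with a number of a shift or a turn outside -1 to 1 is refused whole. A call with a gripper value outside its range is refused whole. "hand" is the closure, from -1 (fully open) to 1 (shut), set as the call begins (left out, the last holds). The fingers move at their own pace and stop on an object; "squeeze" is the grip in N (left out, the last holds). Time passes only in rows, so rows that repeat a pose let the fingers close. It gives the time, the measured TCP pose, the force, the opening and the grip force at its end, in the units of the state.
- robot.read_state(): the state, without advancing time (a new reading comes with each control period).
- imaging.read_camera(name): name is "scene" or "top" or "wrist"; returns a dict with "frame" (400x640x3 uint8, red, green, blue), "vertical_fov" (degrees; the focal length in pixels is half the picture's height over the tangent of half this angle, whatever the lens; pixels are square), "cx", "cy" (the principal point, pixels), "R" (3x3) and "t" (3): a world point X has camera coordinates R X + t. Camera axes: x right, y down, z forward; pixel columns grow to the right and rows downward; lengths in m; the calibration is good to about 2 mm. The wrist camera is an equidistant fisheye: a pixel r from the principal point sees the ray r / f radians off the axis. A picture is of the moment at which its call begins. There is no depth.
- robot.close_job(): hands the job in; it is judged then, once.
The state is a dict: "t": time; "q": joint angles; "dq": joint speeds; "joint_torque": joint torques, N m; "tool_pos": TCP position; "orientation": TCP orientation; "force": force on the tool from outside, world axes, zero at the start; "wrist_torque": the same for the moment, N m; "opening": finger opening in m; "gripper_force": force on a finger pad.
Only numpy, scipy, OpenCV 4.12 (cv2) and the standard library are available. Lean on these libraries where they do the work, as an engineer would, in place of code of your own. Each camera call takes 0.05 s, during which the arm holds its last target. There are 200 camera calls.

## Working session

There is one attempt and no reset: what is moved stays moved. The work goes in short steps, Python scripts to look and compute and a tool call to move; the robot and the scene stay as the last step left them, time stands still between calls to the robot, and variables do not carry over. Pictures are saved under pics/ and viewed, at most 10 in all, crops included, and the job is handed in when it is done.

Besides the shell and the picture viewer there is one more tool, called by a JSON object that holds its "op" and its "data". jog_arm: Moves the arm, as the interface text tells. Its arguments: {"type":"object","properties":{"rows":{"type":"array"},"hand":{"type":"number"},"squeeze":{"type":"number"}},"required":["rows"]}

```bash
ls; mkdir -p pics; cat > h.py <<'E'
import numpy as np,cv2,pickle
from plant import robot,imaging
def cam(n,save=None):
    c=imaging.read_camera(n)
    if save: cv2.imwrite('pics/'+save,c['frame'][:,:,::-1])
    return c
def f(c): return 200/np.tan(np.radians(c['vertical_fov'])/2)
def ray(c,u,v):
    R=np.array(c['R']);t=np.array(c['t']);d=np.array([(u-c['cx'])/f(c),(v-c['cy'])/f(c),1.])
    return -R.T@t,R.T@d
def onz(c,u,v,z):
    o,d=ray(c,u,v);return o+d*(z-o[2])/d[2]
def proj(c,X):
    p=np.array(c['R'])@np.array(X)+np.array(c['t']);return p[:2]/p[2]*f(c)+[c['cx'],c['cy']]
E
python3 - <<'E'
from h import *
a=cam('top','top0.png');b=cam('scene','scene0.png')
pickle.dump((a,b),open('c0.pkl','wb'))
for c in(a,b): print(c['vertical_fov'],ray(c,320,200))
print(robot.read_state())
E
```

```text
pics
49.20385502276875 (array([ 0.51350377, -0.01232849,  0.96376392]), array([ 0.04835522, -0.01131403, -0.99885085]))
49.89637755549149 (array([0.94735364, 0.60669137, 0.94841909]), array([-0.35048   , -0.52922678, -0.77279871]))
{'t': 0.1, 'q': array([ 1.14563068e+00,  1.31077802e-01,  1.48916697e+00, -4.77774587e-06,
        1.52299817e+00, -8.53926614e-02]), 'dq': array([-0.00103339, -0.00202171, -0.00107317, -0.00067189, -0.0007661 ,
        0.00125826]), 'joint_torque': array([ 8.53231850e-04, -5.61340463e+01, -4.93094838e+01,  7.69878854e-02,
        2.90661666e-02, -3.58880413e-05]), 'tool_pos': array([0.19972858, 0.56523886, 0.2176989 ]), 'orientation': array([-5.31080364e-01, -3.09595908e+00,  2.50980968e-03]), 'force': array([-0.14321032,  0.09500757,  0.10530185]), 'wrist_torque': array([ 0.00173901, -0.02250621,  0.0199542 ]), 'gripper_force': 0.0, 'opening': 0.0928836221789415}
```

View pics/top0.png

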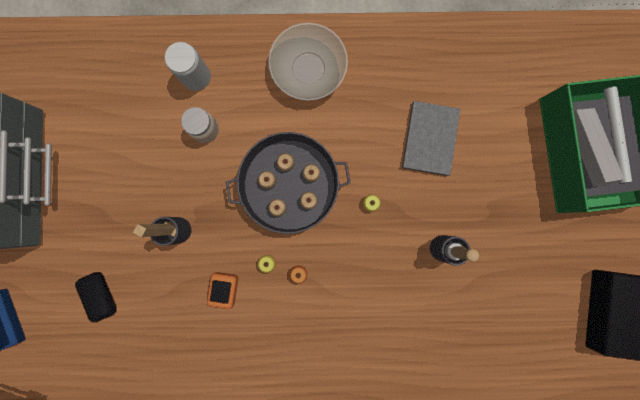

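View pics/scene0.png

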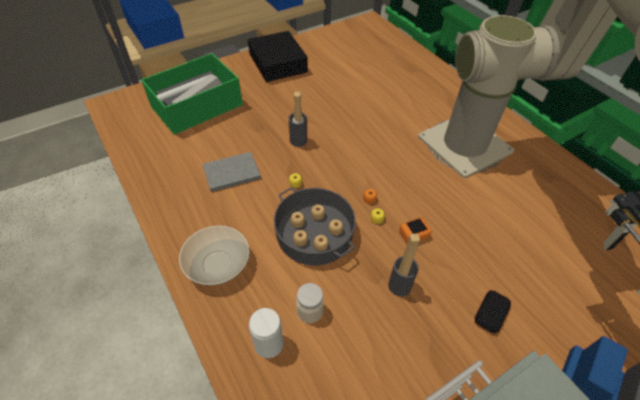

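The top view shows the pan at (288,183) with five beads. The square stick's cup is at (170,231) with the stick top at (140,231). The brush is at (455,252). I'll enlarge the stick in both views.

```bash
python3 - <<'E'
from h import *
a,b=pickle.load(open('c0.pkl','rb'))
A=cv2.resize(a['frame'][200:260,120:200,::-1],None,fx=5,fy=5,interpolation=2)
B=cv2.resize(b['frame'][225:305,375:430,::-1],None,fx=5,fy=5,interpolation=2)
im=np.zeros((400,680,3),np.uint8);im[:300,:400]=A;im[:,400:675]=B
cv2.imwrite('pics/z0.png',im)
# pan & beads
hsv=cv2.cvtColor(a['frame'],cv2.COLOR_RGB2HSV)
reg=np.zeros((400,640),np.uint8);cv2.circle(reg,(288,183),40,255,-1)
m=((hsv[...,1]>70)&(hsv[...,2]>70)).astype(np.uint8)*reg
n,l,s,c=cv2.connectedComponentsWithStats((m>0).astype(np.uint8))
for i in range(1,n):
    if s[i,4]>40: print('bead',c[i],s[i,4],onz(a,*c[i],0.032)[:2].round(4))
g=((hsv[...,2]<85)&(hsv[...,1]<110)).astype(np.uint8)
g=cv2.morphologyEx(g,cv2.MORPH_OPEN,np.ones((9,9)))
cs,_=cv2.findContours(g,0,1)
for k in cs:
    if cv2.contourArea(k)>250:
        (x,y),r=cv2.minEnclosingCircle(k);print('dark',x,y,r,onz(a,x,y,.065)[:2])
E
```

```text
bead [285.07024793 161.67355372] 242 [0.6421 0.0507]
bead [310.8907563  172.34453782] 238 [ 0.6183 -0.0043]
bead [266.60887097 179.31451613] 248 [0.6047 0.0906]
bead [308.17446809 199.94468085] 235 [0.5591 0.0024]
bead [276.91735537 207.28099174] 242 [0.5445 0.0692]
dark 220.0 291.5 11.80052375793457 [0.37434721 0.18349154]
dark 94.5 297.5 23.334623336791992 [0.3668481  0.43683515]
dark 626.0 316.5 44.443885803222656 [ 0.30927856 -0.64262892]
dark 179.5 229.0 12.298474311828613 [0.50219689 0.2658637 ]
dark 20.0 224.5 30.8586483001709 [0.51670039 0.59035269]
dark 35.5 174.0 22.67717933654785 [0.61979334 0.56133461]
dark 13.5 170.5 24.667892456054688 [0.62771504 0.60645575]
dark 589.5 164.0 23.963613510131836 [ 0.62313051 -0.5848381 ]
dark 302.0 165.0 44.687904357910156 [0.63010424 0.01354776]
dark 33.5 126.5 22.192440032958984 [0.71865629 0.56775537]
dark 11.5 119.0 23.963613510131836 [0.7350201  0.61340173]
```

View pics/z0.png

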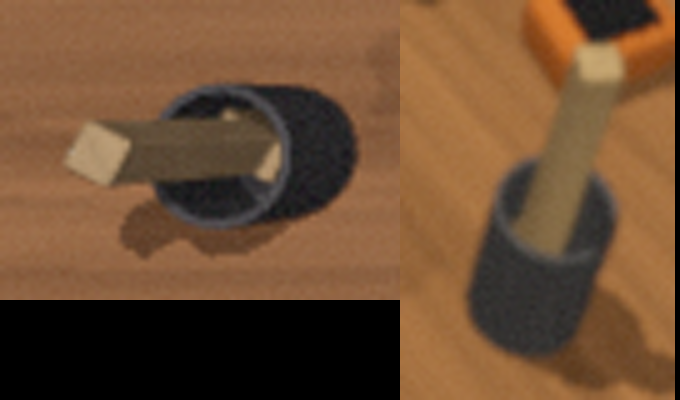

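The square stick leans in its cup, top towards image left. The blade shoulders show at crop (232,115) and (270,160). Next I'll triangulate the stick top and fit circles to the rims.

```bash
cat >> h.py <<'E'
from scipy.spatial.transform import Rotation as Ro
def tri(c1,p1,c2,p2):
    A=[];B=[]
    for c,p in((c1,p1),(c2,p2)):
        o,d=ray(c,*p);d=d/np.linalg.norm(d);P=np.eye(3)-np.outer(d,d);A.append(P);B.append(P@o)
    return np.linalg.lstsq(np.vstack(A),np.hstack(B),rcond=None)[0]
def go(pos,Rt):
    "shift shares and turn shares from present commanded (measured) pose"
    s=robot.read_state();R0=Ro.from_rotvec(s['orientation'])
    d=R0.inv().apply(np.array(pos)-s['tool_pos'])/0.2
    return d.round(4),((R0.inv()*Rt).as_rotvec()/(np.pi/2)).round(4)
E
python3 - <<'E'
from h import *
a,b=pickle.load(open('c0.pkl','rb'))
T=tri(a,(139.6,230.6),b,(415,238));print('top',T,proj(a,T),proj(b,T))
print('rim a',onz(a,164.4,231.2,.095),'b',onz(b,406.2,267,.095))
# square corners of top in world
for p in [(84,122),(131,138),(113,187),(66,158)]: print(onz(a,120+p[0]/5,200+p[1]/5,T[2])[:2].round(4))
for p in [(232,115),(270,160)]: print('sh',onz(a,120+p[0]/5,200+p[1]/5,.06)[:2].round(4))
# pan outline: dark in region
hsv=cv2.cvtColor(a['frame'],cv2.COLOR_RGB2HSV)
g=((hsv[...,1]<90)).astype(np.uint8)
reg=np.zeros((400,640),np.uint8);cv2.circle(reg,(288,183),62,1,-1);g*=reg
g=cv2.morphologyEx(g,cv2.MORPH_CLOSE,np.ones((5,5)));cs,_=cv2.findContours(g,0,1)
k=max(cs,key=cv2.contourArea);m=np.zeros_like(g);cv2.drawContours(m,[k],-1,1,-1);m=cv2.morphologyEx(m,cv2.MORPH_OPEN,cv2.getStructuringElement(2,(35,35)))
cs,_=cv2.findContours(m,0,1);k=max(cs,key=cv2.contourArea);e=cv2.fitEllipse(k);print(e,'pan at rim',onz(a,*e[0],.065))
print(Ro.from_rotvec(robot.read_state()['orientation']).as_matrix().round(3))
E
```

```text
top [0.5006365  0.28998064 0.21168443] [138.70919348 231.66973246] [413.88597271 238.08042043]
rim a [0.49872919 0.28631535 0.095     ] b [0.49688943 0.29263677 0.095     ]
[0.5131 0.2933]
[0.5074 0.2773]
[0.4908 0.2833]
[0.5009 0.2994]
sh [0.5149 0.2943]
sh [0.4962 0.2787]
((287.4071350097656, 182.422607421875), (99.58305358886719, 106.00342559814453), 78.48914337158203) pan at rim [0.59439128 0.04415212 0.065     ]
[[-0.943  0.333 -0.001]
 [ 0.333  0.943 -0.002]
 [ 0.    -0.002 -1.   ]]
```

```bash
python3 - <<'E'
from h import *
R=Ro.from_rotvec(robot.read_state()['orientation'])
Rt=Ro.from_matrix([[-.943,.333,0],[.333,.943,0],[0,0,-1]])
print(go([.4995,.289,.29],Rt))
E
```

```text
(array([-1.8734, -0.8033, -0.3604]), array([-0.001 , -0.0001, -0.0002]))
```

{"op": "jog_arm", "data": {"rows": [[[-0.1,-0.04,-0.36],[0,0,0]],[[-0.25,-0.1,-0.36],[0,0,0]],[[-0.45,-0.19,-0.36],[0,0,0]],[[-0.65,-0.28,-0.36],[0,0,0]],[[-0.87,-0.4,-0.36],[0,0,0]]], "hand": -1}}

```text
t: 0.6
tool_pos: [0.3379, 0.4314, 0.2904]
orientation: [-0.529, -3.096, 0.0]
force: [0.8, 0.2, 0.5]
opening: 0.0928
gripper_force: 0.0
```

{"op": "jog_arm", "data": {"rows": [[[-0.2,-0.08,0],[0,0,0]],[[-0.4,-0.16,0],[0,0,0]],[[-0.6,-0.24,0],[0,0,0]],[[-0.8,-0.32,0],[0,0,0]],[[-1.0,-0.4,0],[0,0,0]]]}}

```text
t: 1.1
tool_pos: [0.5001, 0.2888, 0.2902]
orientation: [-0.531, -3.096, 0.001]
force: [-0.1, 0.7, -0.3]
opening: 0.0929
gripper_force: 0.0
```

{"op": "jog_arm", "data": {"rows": [[[0,0,0],[0,0,0]],[[0,0,0],[0,0,0]],[[0,0,0],[0,0,0]]]}}

```text
t: 1.4
tool_pos: [0.4984, 0.2909, 0.2903]
orientation: [-0.53, -3.096, 0.0]
force: [-0.3, -0.2, 0.9]
opening: 0.0929
gripper_force: 0.0
```

```bash
python3 - <<'E'
from h import *
s=robot.read_state();print(s['t'],s['tool_pos'],s['orientation'])
c=cam('wrist','w0.png');pickle.dump(c,open('w0.pkl','wb'));print(c['vertical_fov'],c['cx'],c['cy'],-np.array(c['R']).T@c['t'],np.array(c['R']).round(2))
E
```

```text
1.4 [0.49843006 0.2909178  0.29033549] [-5.30193141e-01 -3.09563434e+00  4.36729995e-06]
65.70646984690485 322.69443532254695 198.61420337139361 [0.4307908  0.3136672  0.45637142] [[ 0.33  0.94 -0.  ]
 [ 0.91 -0.32  0.26]
 [ 0.24 -0.09 -0.97]]
```

View pics/w0.png

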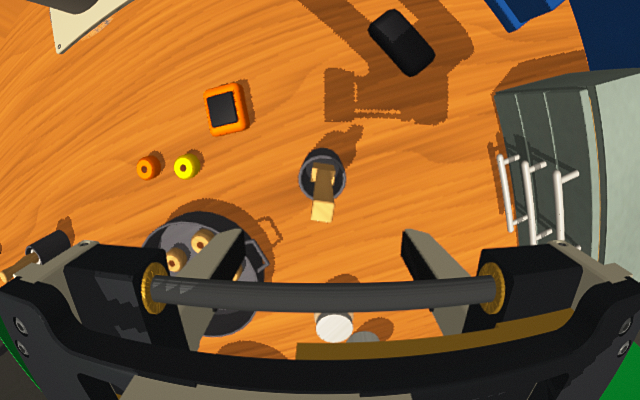

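The wrist view shows the stick top at about (322,211), between the finger lines. The blade shoulders are at (312,172) and (333,172), so the blade's x runs along the tool's y.

```bash
cat >> h.py <<'E'
def wray(c,u,v):
    R=np.array(c['R']);d=np.array([u-c['cx'],v-c['cy']]);r=np.hypot(*d);th=r/f(c)
    return -R.T@np.array(c['t']),R.T@np.array([*(np.sin(th)*d/max(r,1e-9)),np.cos(th)])
def wonz(c,u,v,z):
    o,d=wray(c,u,v);return o+d*(z-o[2])/d[2]
E
python3 - <<'E'
from h import *
c=pickle.load(open('w0.pkl','rb'));im=c['frame'].astype(int)
print(im[211,322],im[190,324],im[172,312],im[215,290])
m=np.zeros((400,640),np.uint8)
d=np.abs(im[195:230,300:345]-im[211,322]).sum(2)<70
m[195:230,300:345]=d;m=cv2.morphologyEx(m,cv2.MORPH_OPEN,np.ones((3,3)))
n,l,s,ce=cv2.connectedComponentsWithStats(m);i=1+np.argmax(s[1:,4]);print(s[i],ce[i])
k=cv2.findContours((l==i).astype(np.uint8),0,1)[0][0][:,0]
W=np.array([wonz(c,*p,.213)[:2]*1000 for p in k],np.float32)
r=cv2.minAreaRect(W);print(r)
rim=[(im[v,300:348].sum(1)) for v in (178,)];print(rim)
print('cup rim est',wonz(c,322,174,.095))
E
```

```text
[250 217 115] [122  88  44] [255 204 108] [221 130  41]
[311 201  22  21 379] [321.86543536 211.27704485]
((502.122314453125, 287.5843811035156), (16.783794403076172, 16.337295532226562), 62.14421081542969)
[array([317, 161,  89,  91, 103, 108,  98,  97,  97, 111, 192, 344, 463,
       559, 579, 514, 260, 246, 263, 268, 267, 270, 272, 272, 266, 264,
       264, 267, 260, 249, 250, 291, 418, 589, 391, 126,  91, 100, 100,
       113, 114, 114, 157, 262, 364, 299, 363, 405])]
cup rim est [0.49303559 0.290421   0.095     ]
```

```bash
python3 - <<'E'
from h import *
t=np.radians(64)
Rt=Ro.from_matrix(np.array([[-np.sin(t),np.cos(t),0],[np.cos(t),np.sin(t),0],[0,0,-1]]))
print(go([.501,.288,.153],Rt))
E
```

```text
(array([-0.0185, -0.0105,  0.6875]), array([-0.    , -0.0003,  0.0734]))
```

{"op": "jog_arm", "data": {"rows": [[[-0.018,-0.01,0.1],[0,0,0.073]],[[-0.018,-0.01,0.25],[0,0,0.073]],[[-0.018,-0.01,0.4],[0,0,0.073]],[[-0.018,-0.01,0.55],[0,0,0.073]],[[-0.018,-0.01,0.688],[0,0,0.073]]]}}

```text
t: 1.95
tool_pos: [0.5006, 0.2884, 0.1518]
orientation: [-0.704, -3.061, 0.0]
force: [0.6, 0.2, 0.2]
opening: 0.0929
gripper_force: 0.0
```

{"op": "jog_arm", "data": {"rows": [[[0,0,0],[0,0,0]],[[0,0,0],[0,0,0]],[[0,0,0],[0,0,0]],[[0,0,0],[0,0,0]],[[0,0,0],[0,0,0]]], "hand": 1, "squeeze": 35}}

```text
t: 2.45
tool_pos: [0.5027, 0.2877, 0.1547]
orientation: [0.707, 3.059, 0.003]
force: [-0.1, 0.7, -0.3]
opening: 0.0572
gripper_force: 0.0
```

{"op": "jog_arm", "data": {"rows": [[[0,0,0],[0,0,0]],[[0,0,0],[0,0,0]],[[0,0,0],[0,0,0]],[[0,0,0],[0,0,0]],[[0,0,0],[0,0,0]]]}}

```text
t: 2.95
tool_pos: [0.5019, 0.2872, 0.153]
orientation: [-0.708, -3.061, 0.0]
force: [-0.1, -0.8, -0.4]
opening: 0.0181
gripper_force: 34.1
```

{"op": "jog_arm", "data": {"rows": [[[0,0,-0.05],[0,0,0]],[[0,0,-0.15],[0,0,0]],[[0,0,-0.3],[0,0,0]],[[0,0,-0.48],[0,0,0]],[[0,0,-0.68],[0,0,0]]]}}

```text
t: 3.45
tool_pos: [0.5013, 0.2869, 0.2902]
orientation: [-0.708, -3.06, 0.001]
force: [0.1, 0.1, 0.8]
opening: 0.0182
gripper_force: 35.0
```

```bash
python3 - <<'E'
from h import *
s=robot.read_state();print(s['t'],s['tool_pos'],s['opening'],s['gripper_force'])
w=cam('wrist');a=cam('top');b=cam('scene');pickle.dump((w,a,b),open('c1.pkl','wb'))
A=cv2.resize(a['frame'][130:280,110:270,::-1],None,fx=2.6,fy=2.6)
B=cv2.resize(b['frame'][160:320,350:470,::-1],None,fx=3,fy=3)
im=np.zeros((480,780,3),np.uint8);im[:A.shape[0],:A.shape[1]]=A;im[:,420:]=B
cv2.imwrite('pics/l1.png',im)
E
```

```text
3.45 [0.50132109 0.28692811 0.29020723] 0.018162157250774264 34.99935865402222
```

View pics/l1.png

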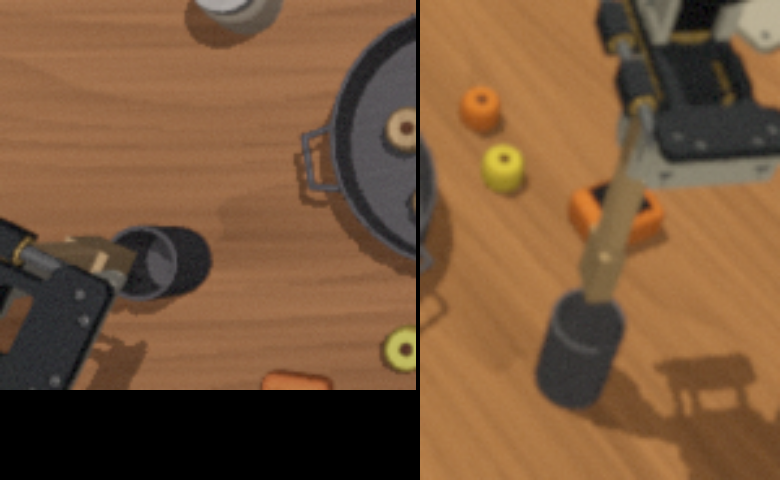

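The stick is clear of the cup and held upright; the cup still stands with its rim centre at about (165,231). Next I'll check the foot offset and work out the carry to the pan.

```bash
python3 - <<'E'
from h import *
w,a,b=pickle.load(open('c1.pkl','rb'))
print('foot b',onz(b,409.3,260,.142))
a0,b0=pickle.load(open('c0.pkl','rb'))
print('foot diff top: ',proj(a,[.5013,.287,.142]),proj(b,[.5013,.287,.142]))
s=robot.read_state();R0=Ro.from_rotvec(s['orientation'])
print(go([.594,.043,.29],R0)); print(R0.as_matrix().round(3))
E
```

```text
foot b [0.50461939 0.29972623 0.142     ]
foot diff top:  [155.36450426 230.39862539] [406.77616279 255.09415162]
(array([-0.9438, -0.9024,  0.019 ]), array([0., 0., 0.]))
[[-0.898  0.439  0.007]
 [ 0.439  0.898  0.003]
 [-0.005  0.006 -1.   ]]
```

{"op": "jog_arm", "data": {"rows": [[[-0.1,-0.1,0],[0,0,0]],[[-0.28,-0.27,0],[0,0,0]],[[-0.47,-0.45,0],[0,0,0]],[[-0.66,-0.63,0],[0,0,0]],[[-0.8,-0.77,0],[0,0,0]]]}}

```text
t: 4.1
tool_pos: [0.5779, 0.0763, 0.2878]
orientation: [-0.708, -3.059, 0.001]
force: [-0.1, 0.0, -0.7]
opening: 0.018
gripper_force: 35.0
```

{"op": "jog_arm", "data": {"rows": [[[-0.1,-0.09,0],[0,0,0]],[[-0.144,-0.132,0],[0,0,0]],[[-0.144,-0.132,0],[0,0,0]]]}}

```text
t: 4.4
tool_pos: [0.5921, 0.0412, 0.2879]
orientation: [-0.711, -3.058, 0.001]
force: [-0.4, -1.0, 0.2]
opening: 0.0176
gripper_force: 35.0
```

```bash
python3 - <<'E'
from h import *
s=robot.read_state();print(s['tool_pos'],s['opening'])
w=cam('wrist');b=cam('scene');a=cam('top');pickle.dump((w,a,b),open('c2.pkl','wb'))
im=np.zeros((400,760,3),np.uint8)
im[:,:400]=w['frame'][:,120:520,::-1]
B=cv2.resize(b['frame'][140:274,260:380,::-1],None,fx=3,fy=3)[:400];im[:B.shape[0],400:]=B
cv2.imwrite('pics/p2.png',im)
E
```

```text
[0.5921482  0.04117045 0.28794449] 0.017580168554475546
```

View pics/p2.png

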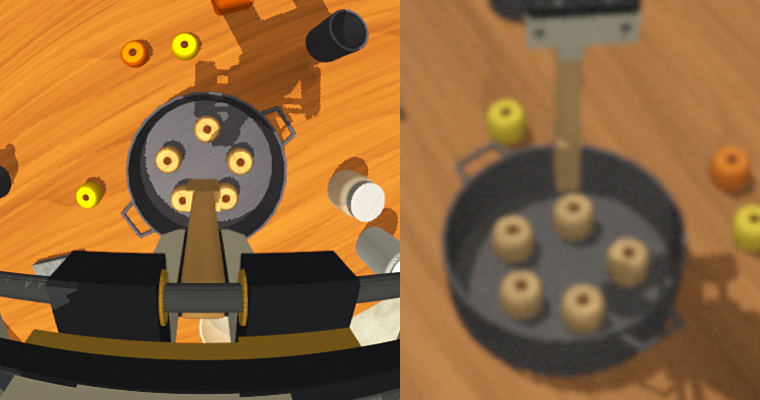

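The foot's edge is at wrist pixel (323,180), with the blade wide along tool y. The five beads form a ring with its middle free. I'll compute the foot and bead positions from the wrist view.

```bash
python3 - <<'E'
from h import *
w,a,b=pickle.load(open('c2.pkl','rb'))
print('foot edge',wonz(w,324,180,.140), 'sides',wonz(w,307,181,.14),wonz(w,340,180,.14))
# scene foot bottom: crop ((557..580)-400)/3+260, 188/3+140
print('scene foot',onz(b,260+168/3,140+188/3,.14))
P=[(327,129),(287,161),(360,162),(304,200),(346,198)]
Q=np.array([wonz(w,*p,.035)[:2] for p in P]);print(Q.round(4),Q.mean(0))
# pan rim points
E=[(207,92),(128,160),(284,163),(136,130),(277,130)]
X=np.array([wonz(w,u+120,v,.065)[:2] for u,v in E])
A=np.c_[2*X,np.ones(5)];c=np.linalg.lstsq(A,(X**2).sum(1),rcond=None)[0];print('pan',c[:2],np.sqrt(c[2]+c[0]**2+c[1]**2))
E
```

```text
foot edge [0.58555913 0.04431982 0.14      ] sides [0.57873861 0.02805454 0.14      ] [0.59283569 0.05919782 0.14      ]
scene foot [0.59344548 0.05513003 0.14      ]
[[ 0.5436  0.0697]
 [ 0.5585  0.0014]
 [ 0.6038  0.0906]
 [ 0.6181 -0.0026]
 [ 0.6415  0.0516]] [0.59312173 0.04212864]
pan [0.59105413 0.04510632] 0.10289004530420175
```

{"op": "jog_arm", "data": {"rows": [[[0.007,0.015,0.1],[0,0,0]],[[0.007,0.015,0.25],[0,0,0]],[[0.007,0.015,0.42],[0,0,0]],[[0.007,0.015,0.56],[0,0,0]],[[0.007,0.015,0.65],[0,0,0]]], "squeeze": 45}}

```text
t: 5.05
tool_pos: [0.5906, 0.0476, 0.1563]
orientation: [-0.703, -3.059, 0.001]
force: [-0.5, 0.1, -0.7]
opening: 0.0178
gripper_force: 45.0
```

```bash
cat > plan.py <<'E'
import numpy as np,json,sys
# plan.py cur_r cur_phi then segments r,dphi,n ...
def P(r,ph): ph=np.radians(ph);return np.round(np.array([r*np.sin(ph),r*np.cos(ph)])/.2,2)
r,ph=float(sys.argv[1]),float(sys.argv[2]);pts=[P(r,ph)]
for s in sys.argv[3:]:
    r1,d,n=map(float,s.split(','));n=int(n)
    for i in range(1,n+1): pts.append(P(r+(r1-r)*i/n,ph+d*i/n))
    r=r1;ph+=d
for k in range(0,len(pts)-1,5):
    print([[*(float(v) for v in (q-pts[k]).round(2))] for q in pts[k+1:k+6]])
print(r,ph)
E
python3 plan.py 0 -20 .068,0,5 .068,360,20; python3 - <<'E'
from h import *
s=robot.read_state();print(s['tool_pos'],s['force'])
E
```

```text
[[-0.02, 0.06], [-0.05, 0.13], [-0.07, 0.19], [-0.09, 0.26], [-0.12, 0.32]]
[[0.11, 0.02], [0.21, 0.01], [0.31, -0.04], [0.39, -0.11], [0.44, -0.2]]
[[0.02, -0.11], [0.01, -0.21], [-0.04, -0.31], [-0.11, -0.39], [-0.2, -0.44]]
[[-0.11, -0.02], [-0.21, -0.01], [-0.31, 0.04], [-0.39, 0.11], [-0.44, 0.2]]
[[-0.02, 0.11], [-0.01, 0.21], [0.04, 0.31], [0.11, 0.39], [0.2, 0.44]]
0.068 340.0
[0.59064953 0.04758951 0.15632974] [-0.47943599  0.11741063 -0.65682197]
```

{"op": "jog_arm", "data": {"rows": [[[-0.02,0.06,0],[0,0,0]],[[-0.05,0.13,0],[0,0,0]],[[-0.07,0.19,0],[0,0,0]],[[-0.09,0.26,0],[0,0,0]],[[-0.12,0.32,0],[0,0,0]]]}}

```text
t: 5.55
tool_pos: [0.6433, 0.0948, 0.1607]
orientation: [0.705, 3.06, 0.002]
force: [-0.1, -0.4, -0.3]
opening: 0.018
gripper_force: 45.0
```

{"op": "jog_arm", "data": {"rows": [[[0.11,0.02,0],[0,0,0]],[[0.21,0.01,0],[0,0,0]],[[0.31,-0.04,0],[0,0,0]],[[0.39,-0.11,0],[0,0,0]],[[0.44,-0.2,0],[0,0,0]]]}}

```text
t: 6.05
tool_pos: [0.5474, 0.0962, 0.1618]
orientation: [0.703, 3.055, 0.001]
force: [4.6, -3.6, 0.1]
opening: 0.0178
gripper_force: 45.0
```

```bash
cat > look.py <<'E'
from h import *
import sys
s=robot.read_state();print(s['t'],s['tool_pos'],s['force'],s['opening'])
w=cam('wrist');b=cam('scene');a=cam('top');pickle.dump((w,a,b),open(sys.argv[1]+'.pkl','wb'))
im=np.zeros((400,760,3),np.uint8)
im[:,:400]=w['frame'][:,120:520,::-1]
B=cv2.resize(b['frame'][140:274,260:380,::-1],None,fx=3,fy=3)[:400];im[:B.shape[0],400:]=B
cv2.imwrite('pics/%s.png'%sys.argv[1],im)
E
python3 look.py s1
```

```text
6.05 [0.54736705 0.09617986 0.16179691] [ 4.64347046 -3.61841038  0.05282147] 0.017839969340157733
```

View pics/s1.png

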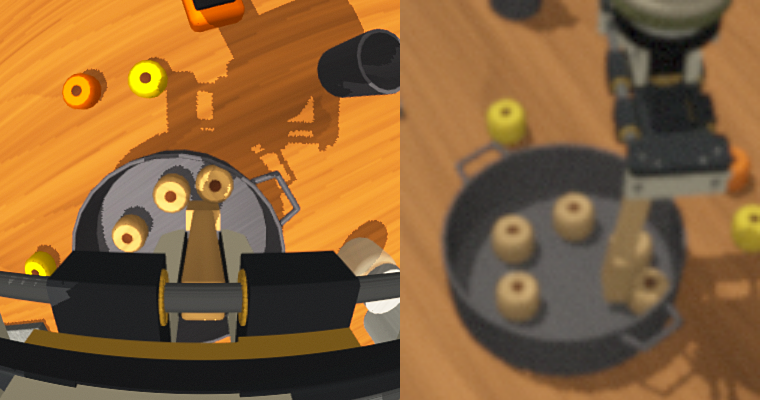

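Stirring works: the stick is pushing two beads ahead of it near crop (205,195), the others lie where they were, and the pan hasn't moved. I'll continue.

{"op": "jog_arm", "data": {"rows": [[[0.02,-0.11,0.01],[0,0,0]],[[0.01,-0.21,0.01],[0,0,0]],[[-0.04,-0.31,0.01],[0,0,0]],[[-0.11,-0.39,0.01],[0,0,0]],[[-0.2,-0.44,0.01],[0,0,0]]]}}

```text
t: 6.7
tool_pos: [0.5434, -0.0011, 0.1581]
orientation: [0.707, 3.061, 0.001]
force: [-1.3, 2.0, -0.2]
opening: 0.0177
gripper_force: 45.0
```

{"op": "jog_arm", "data": {"rows": [[[-0.11,-0.02,0],[0,0,0]],[[-0.21,-0.01,0],[0,0,0]],[[-0.31,0.04,0],[0,0,0]],[[-0.39,0.11,0],[0,0,0]],[[-0.44,0.2,0],[0,0,0]]]}}

```text
t: 7.2
tool_pos: [0.6397, -0.0024, 0.157]
orientation: [-0.707, -3.058, -0.002]
force: [-4.3, 2.2, 1.3]
opening: 0.0179
gripper_force: 45.0
```

```bash
cat > panc.py <<'E'
from h import *
import sys
def fitpan(b):
    # pan rim outline from the scene camera, compared frame to frame: yellow/wood vs dark
    g=cv2.cvtColor(b['frame'],cv2.COLOR_RGB2HSV);m=(g[...,1]<90).astype(np.uint8)
    return m
b0=pickle.load(open('c0.pkl','rb'))[1]
for n in sys.argv[1:]:
    b=pickle.load(open(n+'.pkl','rb'))[2]
    o=[]
    for (x0,x1,y0,y1) in [(268,300,205,270),(300,345,240,270),(270,300,180,215)]:
        t=b0['frame'][y0:y1,x0:x1];S=b['frame'][y0-8:y1+8,x0-8:x1+8]
        r=cv2.matchTemplate(S,t,cv2.TM_CCOEFF_NORMED);_,v,_,p=cv2.minMaxLoc(r);o.append((p[0]-8,p[1]-8,round(v,3)))
    print(n,o)
E
python3 look.py s2; python3 panc.py c2 s1 s2
```

```text
7.2 [ 0.63974844 -0.00239348  0.15704314] [-4.28824195  2.18394018  1.26608671] 0.017949096681906907
c2 [(0, 0, 0.997), (0, 0, 0.954), (0, 0, 0.997)]
s1 [(0, 0, 0.993), (0, 0, 0.824), (0, 0, 0.997)]
s2 [(-1, -1, 0.779), (1, 0, 0.515), (-8, 8, 0.512)]
```

View pics/s2.png

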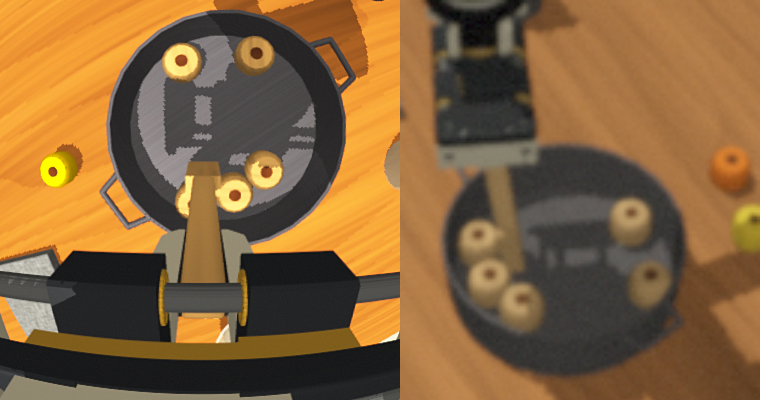

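After three quarters of a turn, three beads are being pushed ahead of the stick and two have been left at new places near the wall. The pan hasn't moved. Next come more turns, including a smaller circle.

{"op": "jog_arm", "data": {"rows": [[[-0.02,0.11,0],[0,0,0]],[[-0.01,0.21,0],[0,0,0]],[[0.04,0.31,0],[0,0,0]],[[0.11,0.39,0],[0,0,0]],[[0.2,0.44,0],[0,0,0]]]}}

```text
t: 7.85
tool_pos: [0.6404, 0.0911, 0.1567]
orientation: [-0.707, -3.058, 0.01]
force: [-6.8, -8.0, 1.4]
opening: 0.018
gripper_force: 45.0
```

```bash
python3 look.py s3
```

```text
7.85 [0.64038123 0.09111847 0.15671832] [-6.78417392 -8.03151696  1.42628158] 0.018044193540065635
```

{"op": "jog_arm", "data": {"rows": [[[0.11,0.02,0],[0,0,0]],[[0.21,0.01,0],[0,0,0]],[[0.31,-0.04,0],[0,0,0]],[[0.39,-0.11,0],[0,0,0]],[[0.44,-0.2,0],[0,0,0]]]}}

```text
t: 8.5
tool_pos: [0.5471, 0.0957, 0.1589]
orientation: [0.705, 3.055, 0.002]
force: [5.7, -2.9, 0.3]
opening: 0.0175
gripper_force: 45.0
```

```bash
python3 look.py s4;python3 panc.py s3 s4; python3 plan.py .068 70 .068,90,5 .04,54,5 .038,360,15
```

```text
8.5 [0.54712557 0.09569037 0.15889529] [ 5.7008711  -2.94527422  0.27678921] 0.017489952706406627
s3 [(-1, 3, 0.745), (-1, 4, 0.705), (-3, 5, 0.864)]
s4 [(-1, 3, 0.751), (-1, 3, 0.728), (0, 2, 0.943)]
[[0.02, -0.11], [0.01, -0.21], [-0.04, -0.31], [-0.11, -0.39], [-0.2, -0.44]]
[[-0.07, 0.01], [-0.13, 0.04], [-0.17, 0.07], [-0.21, 0.11], [-0.23, 0.15]]
[[-0.06, 0.06], [-0.09, 0.14], [-0.08, 0.22], [-0.04, 0.3], [0.02, 0.35]]
[[0.08, 0.02], [0.16, 0.0], [0.23, -0.04], [0.27, -0.11], [0.28, -0.19]]
[[-0.02, -0.08], [-0.07, -0.14], [-0.14, -0.18], [-0.22, -0.18], [-0.3, -0.15]]
0.038 574.0
```

{"op": "jog_arm", "data": {"rows": [[[0.02,-0.11,0],[0,0,0]],[[0.01,-0.21,0],[0,0,0]],[[-0.04,-0.31,0],[0,0,0]],[[-0.11,-0.39,0],[0,0,0]],[[-0.2,-0.44,0],[0,0,0]]]}}

```text
t: 9.15
tool_pos: [0.5442, -0.0004, 0.158]
orientation: [0.707, 3.059, 0.006]
force: [2.3, 5.8, -0.4]
opening: 0.0178
gripper_force: 45.0
```

```bash
python3 look.py s5; python3 - <<'E'
import cv2,numpy as np
I=[cv2.imread(f'pics/s{i}.png')[:,400:] for i in (3,4,5)]
cv2.imwrite('pics/m1.png',cv2.resize(np.hstack(I),(800,296)))
E
```

```text
9.15 [ 5.44193064e-01 -3.54782204e-04  1.57958086e-01] [ 2.26364827  5.84763225 -0.37845363] 0.017815686377664616
```

View pics/m1.png

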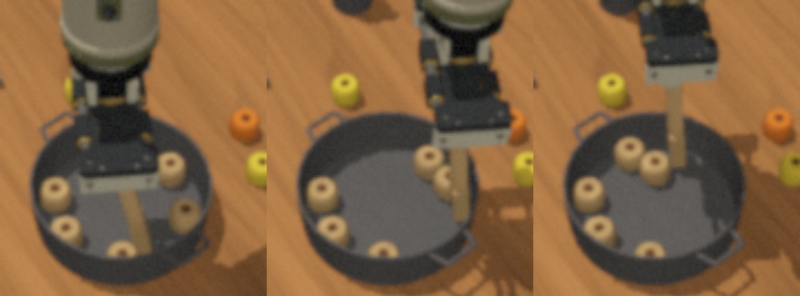

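In s3 the force reached 10 N with a bead caught at the wall, and the pan looks shifted. I'll measure the shift properly.

```bash
cat > panm.py <<'E'
from h import *
import sys
def pts(b):
    # saturation edge (wood -> dark pan) along rays from the pan's middle in the scene view
    g=cv2.GaussianBlur(cv2.cvtColor(b['frame'],cv2.COLOR_RGB2HSV),(3,3),0)[...,1].astype(float);o={}
    for an in range(0,360,10):
        d=np.array([np.cos(np.radians(an)),np.sin(np.radians(an))]);R=np.arange(62,25,-.25)
        v=cv2.remap(g.astype(np.float32),(315+R*d[0]).astype(np.float32)[None],(226+R*d[1]).astype(np.float32)[None],1)[0]
        k=np.where(v<110)[0]
        if v[0]>110 and len(k): o[an]=R[k[0]]
    return o
b0=pickle.load(open('c0.pkl','rb'))[1];p0=pts(b0)
if __name__=='__main__':
  for n in sys.argv[1:]:
    b=pickle.load(open(n+'.pkl','rb'))[2];p=pts(b);A=[];B=[];
    for a in p:
        if a in p0 and abs(p[a]-p0[a])<7: A.append([np.cos(np.radians(a)),np.sin(np.radians(a))]);B.append(p[a]-p0[a])
    A=np.array(A);B=np.array(B)
    for _ in range(5):
        x=np.linalg.lstsq(A,B,rcond=None)[0];e=np.abs(A@x-B);q=e<max(.8,np.median(e)*2);A=A[q];B=B[q]
    c=np.array([315,226]);print(n,x.round(2),len(A),e.mean().round(2),'world shift',((onz(b,*(c+x),.05)-onz(b,*c,.05))[:2]*1000).round(1))
E
python3 panm.py c2 s1 s2 s3 s4 s5
```

```text
c2 [-0.12 -0.03] 33 0.13 world shift [ 0.2 -0.3]
s1 [-0.07  0.02] 29 0.11 world shift [ 0.2 -0. ]
s2 [-0.2  -0.06] 30 0.15 world shift [ 0.3 -0.4]
s3 [-0.25  2.81] 30 0.35 world shift [5.2 7.2]
s4 [-0.45  2.89] 26 0.25 world shift [5.8 7.2]
s5 [-0.38  2.89] 28 0.25 world shift [5.6 7.2]
```

```bash
python3 - <<'E'
from h import *
w,a,b=pickle.load(open('s5.pkl','rb'))
# bead hole/top centre picked slightly above blob middle
for p in [(629,147),(655,162),(588,186),(600,225),(650,246)]:
    print(onz(b,260+(p[0]-533)/2.22,140+p[1]/2.22,.035)[:2].round(3))
E
```

```text
[ 0.584 -0.024]
[0.569 0.012]
[0.655 0.002]
[0.671 0.057]
[0.636 0.111]
```

Tracked bead by bead, every bead has moved about 60 mm or more from where it lay. The pan is 9 mm off, so I'll finish with a slower, smaller circle about its new centre, well clear of the wall.

```bash
python3 - <<'E'
from h import *
print(robot.read_state()['tool_pos'])
E
python3 plan.py .075 159 .034,-23,5 .034,450,25
```

```text
[ 0.54502555 -0.00141261  0.15803392]
[[0.01, 0.05], [0.02, 0.1], [0.01, 0.14], [0.0, 0.19], [-0.01, 0.23]]
[[-0.05, -0.03], [-0.1, -0.05], [-0.15, -0.05], [-0.2, -0.03], [-0.24, 0.0]]
[[-0.03, 0.05], [-0.05, 0.1], [-0.05, 0.15], [-0.03, 0.2], [0.0, 0.24]]
[[0.05, 0.03], [0.1, 0.05], [0.15, 0.05], [0.2, 0.03], [0.24, 0.0]]
[[0.03, -0.05], [0.05, -0.1], [0.05, -0.15], [0.03, -0.2], [0.0, -0.24]]
[[-0.05, -0.03], [-0.1, -0.05], [-0.15, -0.05], [-0.2, -0.03], [-0.24, 0.0]]
0.034 586.0
```

{"op": "jog_arm", "data": {"rows": [[[0.01,0.05,0],[0,0,0]],[[0.02,0.1,0],[0,0,0]],[[0.01,0.14,0],[0,0,0]],[[0,0.19,0],[0,0,0]],[[-0.01,0.23,0],[0,0,0]]]}}

```text
t: 9.8
tool_pos: [0.5651, 0.0403, 0.1569]
orientation: [-0.706, -3.061, 0.0]
force: [0.4, 0.2, -0.6]
opening: 0.0179
gripper_force: 45.0
```

{"op": "jog_arm", "data": {"rows": [[[-0.05,-0.03,0],[0,0,0]],[[-0.1,-0.05,0],[0,0,0]],[[-0.15,-0.05,0],[0,0,0]],[[-0.2,-0.03,0],[0,0,0]],[[-0.24,0,0],[0,0,0]]]}}

```text
t: 10.3
tool_pos: [0.6087, 0.0167, 0.157]
orientation: [0.71, 3.06, -0.0]
force: [-0.8, 0.5, -0.4]
opening: 0.0178
gripper_force: 45.0
```

```bash
python3 look.py s6; python3 panm.py s6
```

```text
10.3 [0.60874774 0.01668356 0.15697371] [-0.788138    0.47850889 -0.39585606] 0.017826756615309542
s6 [-0.4  2.6] 25 0.24 world shift [5.2 6.5]
```

{"op": "jog_arm", "data": {"rows": [[[-0.03,0.05,0],[0,0,0]],[[-0.05,0.1,0],[0,0,0]],[[-0.05,0.15,0],[0,0,0]],[[-0.03,0.2,0],[0,0,0]],[[0,0.24,0],[0,0,0]]]}}

```text
t: 10.95
tool_pos: [0.6296, 0.0621, 0.1573]
orientation: [0.707, 3.06, 0.0]
force: [-0.3, -0.2, -0.6]
opening: 0.0182
gripper_force: 45.0
```

```bash
python3 look.py s7; python3 panm.py s7
```

```text
10.95 [0.62960045 0.06209706 0.15730064] [-0.31760373 -0.16737751 -0.57537265] 0.018168147599278414
s7 [-0.3   2.56] 24 0.27 world shift [4.9 6.5]
```

Forces are tiny and the pan is staying put. I'll finish the circle.

{"op": "jog_arm", "data": {"rows": [[[0.05,0.03,0],[0,0,0]],[[0.1,0.05,0],[0,0,0]],[[0.15,0.05,0],[0,0,0]],[[0.2,0.03,0],[0,0,0]],[[0.24,0,0],[0,0,0]]]}}

```text
t: 11.6
tool_pos: [0.5846, 0.0827, 0.157]
orientation: [-0.707, -3.061, -0.0]
force: [0.4, 0.7, -0.7]
opening: 0.0175
gripper_force: 45.0
```

{"op": "jog_arm", "data": {"rows": [[[0.03,-0.05,0],[0,0,0]],[[0.05,-0.1,0],[0,0,0]],[[0.05,-0.15,0],[0,0,0]],[[0.03,-0.2,0],[0,0,0]],[[0,-0.24,0],[0,0,0]]]}}

```text
t: 12.1
tool_pos: [0.5647, 0.0379, 0.1572]
orientation: [0.708, 3.06, -0.0]
force: [-0.3, -1.0, -1.0]
opening: 0.0179
gripper_force: 45.0
```

{"op": "jog_arm", "data": {"rows": [[[-0.05,-0.03,0],[0,0,0]],[[-0.1,-0.05,0],[0,0,0]],[[-0.15,-0.05,0],[0,0,0]],[[-0.2,-0.03,0],[0,0,0]],[[-0.24,0,0],[0,0,0]]]}}

```text
t: 12.6
tool_pos: [0.609, 0.0175, 0.1568]
orientation: [-0.709, -3.061, -0.0]
force: [-0.2, 0.0, -0.7]
opening: 0.0182
gripper_force: 45.0
```

```bash
python3 look.py s8; python3 panm.py s8; python3 - <<'E'
import cv2,numpy as np
I=[cv2.imread(f'pics/s{i}.png') for i in (7,8)]
cv2.imwrite('pics/m2.png',np.hstack([I[0][:,400:],I[1][:,360:]])[:,:800])
E
```

```text
12.6 [0.60898229 0.01751098 0.15681865] [-0.19641334  0.0414982  -0.67555948] 0.018246303624530006
s8 [-0.39  2.64] 25 0.25 world shift [5.2 6.6]
```

View pics/m2.png

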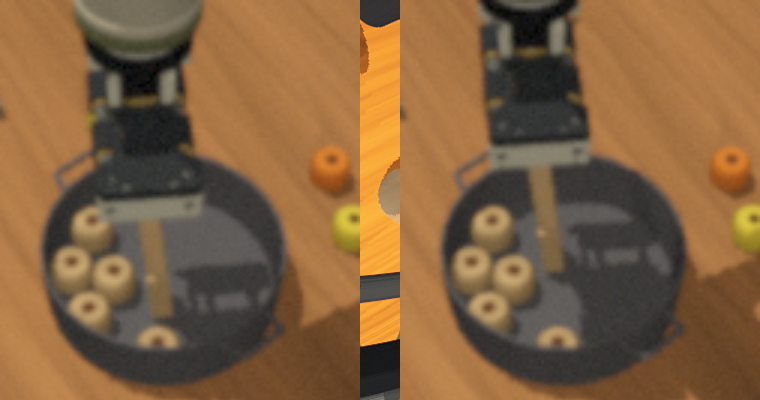

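All five beads are in the pan, gathered away from their old spots, and the pan is steady. I'll lift out and go back over the cup.

{"op": "jog_arm", "data": {"rows": [[[0,0,-0.1],[0,0,0]],[[0,0,-0.25],[0,0,0]],[[0,0,-0.42],[0,0,0]],[[0,0,-0.58],[0,0,0]],[[0,0,-0.67],[0,0,0]]]}}

```text
t: 13.25
tool_pos: [0.6085, 0.0183, 0.2947]
orientation: [0.706, 3.057, 0.001]
force: [-0.6, 0.7, -0.8]
opening: 0.0178
gripper_force: 45.0
```

```bash
python3 - <<'E'
from h import *
t=np.radians(64)
s=robot.read_state();print(s['tool_pos'])
print(go([.5017,.2872,.29],Ro.from_rotvec([-.708,-3.061,0])))
E
```

```text
[0.60848674 0.01825408 0.29465646]
(array([1.0696, 0.9744, 0.021 ]), array([0.0009, 0.0021, 0.0005]))
```

{"op": "jog_arm", "data": {"rows": [[[0.1,0.09,0],[0,0,0]],[[0.28,0.26,0],[0,0,0]],[[0.48,0.44,0],[0,0,0]],[[0.68,0.62,0],[0,0,0]],[[0.86,0.78,0],[0,0,0]]]}}

```text
t: 13.75
tool_pos: [0.5226, 0.23, 0.2911]
orientation: [-0.708, -3.061, -0.0]
force: [0.8, 0.7, -0.8]
opening: 0.0178
gripper_force: 45.0
```

{"op": "jog_arm", "data": {"rows": [[[0.12,0.11,0],[0,0,0]],[[0.19,0.18,0],[0,0,0]],[[0.21,0.195,0],[0,0,0]],[[0.21,0.195,0],[0,0,0]],[[0.21,0.195,0],[0,0,0]]]}}

```text
t: 14.25
tool_pos: [0.5037, 0.2808, 0.291]
orientation: [0.709, 3.06, -0.001]
force: [-0.3, -0.2, -0.5]
opening: 0.0178
gripper_force: 45.0
```

```bash
python3 - <<'E'
from h import *
s=robot.read_state();print(s['t'],s['tool_pos'],s['orientation'])
w=cam('wrist');a=cam('top');b=cam('scene');pickle.dump((w,a,b),open('r1.pkl','wb'))
w1=pickle.load(open('c1.pkl','rb'))[0]
im=np.hstack([cv2.resize(x['frame'][110:300,250:400,::-1],None,fx=2.6,fy=2.6) for x in (w1,w)])
cv2.imwrite('pics/r1.png',im)
print(go([.5018,.2872,.29],Ro.from_rotvec([-.708,-3.061,0])))
E
python3 panm.py r1
```

```text
14.25 [0.50370749 0.28079292 0.29098184] [ 7.08622094e-01  3.06046546e+00 -8.27081151e-04]
(array([0.0239, 0.025 , 0.0049]), array([-0.0002, -0.0001, -0.001 ]))
r1 [-0.22  2.73] 30 0.27 world shift [5. 7.]
```

View pics/r1.png

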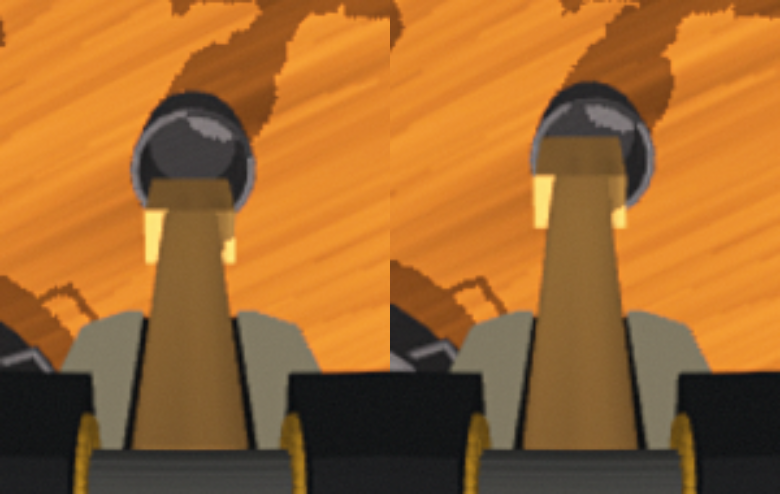

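After stirring, the stick has pitched in the grip: the foot's edge moved from crop row 180 to 137. I'll work out the tilt and correct for it by turning the tool about the pad axis.

```bash
python3 - <<'E'
from h import *
L=.167
def tilt(w,p,T):
    R0=Ro.from_rotvec(T[1]);o,d=wray(w,*p);o=R0.inv().apply(o-T[0]);d=R0.inv().apply(d)
    # grasp point at z=-.019 in tool; near foot edge at (L along, +9mm in x) rotated by th about y
    from scipy.optimize import brentq
    def g(th):
        e=np.array([L*np.sin(th)+.009*np.cos(th),0,-.019+L*np.cos(th)-.009*np.sin(th)])
        k=(e[2]-o[2])/d[2];return o[0]+k*d[0]-e[0]
    return np.degrees(brentq(g,-.6,.6))
w1=pickle.load(open('c1.pkl','rb'))[0];w=pickle.load(open('r1.pkl','rb'))[0]
s=robot.read_state()
print(tilt(w1,(323,179.2),([.5013,.2869,.2902],[-.708,-3.06,.001])))
th=tilt(w,(323.5,162.7),(s['tool_pos'],s['orientation']));print(th)
# cup rim in r1: circle seen left edge 535, right 653, top ~100 (crop)
for p in [(535,160),(653,160),(594,98)]: print(wonz(w,250+(p[0]-390)/2.6,110+p[1]/2.6,.095).round(4))
# cup in first wrist view: left 133, right 254, top 110
for p in [(133,165),(254,165),(193,108)]: print(wonz(w1,250+p[0]/2.6,110+p[1]/2.6,.095).round(4))
E
```

```text
-0.3664575839770037
5.734220012866121
[0.4875 0.2648 0.095 ]
[0.5112 0.3132 0.095 ]
[0.4738 0.3013 0.095 ]
[0.4845 0.265  0.095 ]
[0.5087 0.3146 0.095 ]
[0.473 0.301 0.095]
```

```bash
cat > back.py <<'E'
from h import *
import sys
th=np.radians(5.73);R0=Ro.from_rotvec([-.708,-3.061,0]);Rt=R0*Ro.from_euler('y',-th)
z=Rt.apply([0,0,1]);print('toolz',z.round(4))
def tgt(foot): return np.array(foot)+[0,0,.167]+.019*z
print(go(tgt([.5,.2885,float(sys.argv[1])]),Rt))
E
python3 back.py .13
```

```text
toolz [ 0.0899 -0.0439 -0.995 ]
(array([0.0254, 0.0269, 0.0645]), array([-0.0002, -0.0638, -0.001 ]))
```

{"op": "jog_arm", "data": {"rows": [[[0.01,0.013,0.03],[0,-0.03,0]],[[0.025,0.027,0.05],[0,-0.064,0]],[[0.025,0.027,0.064],[0,-0.064,0]],[[0.025,0.027,0.064],[0,-0.064,0]],[[0.025,0.027,0.064],[0,-0.064,0]]]}}

```text
t: 14.9
tool_pos: [0.5016, 0.2882, 0.2784]
orientation: [0.687, 2.966, -0.034]
force: [-0.9, -0.1, -0.9]
opening: 0.0174
gripper_force: 45.0
```

```bash
python3 back.py .13; python3 back.py .04; python3 - <<'E'
from h import *
w=cam('wrist');a=cam('top');b=cam('scene');pickle.dump((w,a,b),open('r2.pkl','wb'))
im=w['frame'].astype(int)
print([tuple(im[v,323]) for v in range(150,176,2)])
# scene: expected foot pixel for the near (to camera) bottom edge & colours down the column
p=proj(b,[.5,.2885,.13]);print(p);g=b['frame'].astype(int)
print([tuple(g[int(p[1])+k,int(round(p[0]))]) for k in range(-8,12,2)])
E
```

```text
toolz [ 0.0899 -0.0439 -0.995 ]
(array([-0.0015, -0.0024,  0.0016]), array([-0.0001, -0.0004, -0.0004]))
toolz [ 0.0899 -0.0439 -0.995 ]
(array([ 0.0432, -0.0024,  0.4494]), array([-0.0001, -0.0004, -0.0004]))
[(np.int64(61), np.int64(58), np.int64(58)), (np.int64(63), np.int64(58), np.int64(61)), (np.int64(64), np.int64(64), np.int64(63)), (np.int64(62), np.int64(60), np.int64(60)), (np.int64(63), np.int64(60), np.int64(61)), (np.int64(62), np.int64(58), np.int64(62)), (np.int64(90), np.int64(72), np.int64(56)), (np.int64(123), np.int64(87), np.int64(47)), (np.int64(120), np.int64(87), np.int64(45)), (np.int64(122), np.int64(89), np.int64(46)), (np.int64(121), np.int64(88), np.int64(46)), (np.int64(120), np.int64(87), np.int64(44)), (np.int64(121), np.int64(86), np.int64(45))]
[406.70306345 258.20226504]
[(np.int64(113), np.int64(89), np.int64(59)), (np.int64(115), np.int64(92), np.int64(61)), (np.int64(114), np.int64(90), np.int64(60)), (np.int64(117), np.int64(94), np.int64(64)), (np.int64(119), np.int64(95), np.int64(66)), (np.int64(117), np.int64(95), np.int64(63)), (np.int64(117), np.int64(94), np.int64(63)), (np.int64(81), np.int64(68), np.int64(56)), (np.int64(59), np.int64(51), np.int64(50)), (np.int64(55), np.int64(52), np.int64(51))]
```

The foot edge is where I expected (row 162). Now lowering.

{"op": "jog_arm", "data": {"rows": [[[0.01,-0.002,0.1],[0,0,0]],[[0.018,-0.002,0.19],[0,0,0]],[[0.026,-0.002,0.27],[0,0,0]],[[0.035,-0.002,0.36],[0,0,0]],[[0.043,-0.002,0.449],[0,0,0]]]}}

```text
t: 15.55
tool_pos: [0.5017, 0.2881, 0.1872]
orientation: [0.686, 2.965, -0.034]
force: [-0.5, 0.5, -0.1]
opening: 0.0179
gripper_force: 45.0
```

{"op": "jog_arm", "data": {"rows": [[[0,0,0],[0,0,0]]]}}

```text
t: 15.65
tool_pos: [0.4999, 0.2872, 0.1847]
orientation: [0.687, 2.969, -0.04]
force: [-0.4, 0.6, 0.2]
opening: 0.0179
gripper_force: 45.0
```

```bash
python3 back.py .008;python3 back.py .004
```

```text
toolz [ 0.0899 -0.0439 -0.995 ]
(array([0.0069, 0.0064, 0.1428]), array([-0.0027, -0.0019,  0.0002]))
toolz [ 0.0899 -0.0439 -0.995 ]
(array([0.0088, 0.0065, 0.1627]), array([-0.0027, -0.0019,  0.0002]))
```

{"op": "jog_arm", "data": {"rows": [[[0.005,0,0.05],[0,0,0]],[[0.01,0,0.1],[0,0,0]],[[0.014,0,0.14],[0,0,0]],[[0.014,0,0.145],[0,0,0]],[[0.015,0,0.15],[0,0,0]]]}}

```text
t: 16.15
tool_pos: [0.5015, 0.2882, 0.1578]
orientation: [0.686, 2.965, -0.035]
force: [-0.5, -0.5, -0.4]
opening: 0.0177
gripper_force: 45.0
```

{"op": "jog_arm", "data": {"rows": [[[0,0,0.005],[0,0,0]],[[0,0,0.005],[0,0,0]]]}}

```text
t: 16.35
tool_pos: [0.5018, 0.2883, 0.1573]
orientation: [0.686, 2.965, -0.034]
force: [-0.1, -0.4, -0.7]
opening: 0.0178
gripper_force: 45.0
```

{"op": "jog_arm", "data": {"rows": [[[0,0,0.005],[0,0,0]],[[0,0,0.005],[0,0,0]]]}}

```text
t: 16.55
tool_pos: [0.5018, 0.2882, 0.156]
orientation: [0.686, 2.965, -0.034]
force: [0.9, -0.3, -0.9]
opening: 0.0176
gripper_force: 45.0
```

{"op": "jog_arm", "data": {"rows": [[[0,0,0.007],[0,0,0]],[[0,0,0.007],[0,0,0]]]}}

```text
t: 16.75
tool_pos: [0.5017, 0.288, 0.1543]
orientation: [0.686, 2.965, -0.035]
force: [0.2, 0.1, -0.9]
opening: 0.018
gripper_force: 45.0
```

{"op": "jog_arm", "data": {"rows": [[[0,0,0.005],[0,0,0]],[[0,0,0.005],[0,0,0]]]}}

```text
t: 16.95
tool_pos: [0.5018, 0.288, 0.1533]
orientation: [0.686, 2.965, -0.035]
force: [-0.5, 0.2, -0.2]
opening: 0.018
gripper_force: 45.0
```

{"op": "jog_arm", "data": {"rows": [[[0,0,0.004],[0,0,0]],[[0,0,0.004],[0,0,0]]]}}

```text
t: 17.15
tool_pos: [0.5019, 0.2879, 0.1526]
orientation: [0.686, 2.965, -0.035]
force: [-0.3, 0.1, -1.1]
opening: 0.018
gripper_force: 45.0
```

{"op": "jog_arm", "data": {"rows": [[[0,0,0.004],[0,0,0]],[[0,0,0.004],[0,0,0]]]}}

```text
t: 17.35
tool_pos: [0.5022, 0.288, 0.1522]
orientation: [0.686, 2.965, -0.034]
force: [0.5, -0.2, 2.5]
opening: 0.0176
gripper_force: 45.0
```

{"op": "jog_arm", "data": {"rows": [[[0,0,0.004],[0,0,0]],[[0,0,0.004],[0,0,0]]]}}

```text
t: 17.55
tool_pos: [0.5023, 0.288, 0.1522]
orientation: [0.686, 2.965, -0.034]
force: [-2.5, -0.6, 6.3]
opening: 0.0177
gripper_force: 45.0
```

{"op": "jog_arm", "data": {"rows": [[[0,0,0.004],[0,0,0]],[[0,0,0.004],[0,0,0]]]}}

```text
t: 17.75
tool_pos: [0.5024, 0.288, 0.1521]
orientation: [0.686, 2.964, -0.034]
force: [-4.7, -1.9, 12.4]
opening: 0.0179
gripper_force: 45.0
```

Contact came at 0.1522, right at the cup floor height. I'll ease off and release.

{"op": "jog_arm", "data": {"rows": [[[0,0,-0.008],[0,0,0]],[[0,0,-0.008],[0,0,0]]]}}

```text
t: 17.95
tool_pos: [0.5023, 0.2881, 0.1522]
orientation: [0.686, 2.965, -0.034]
force: [0.7, -0.2, 4.7]
opening: 0.0178
gripper_force: 45.0
```

{"op": "jog_arm", "data": {"rows": [[[0,0,0],[0,0,0]],[[0,0,0],[0,0,0]],[[0,0,0],[0,0,0]],[[0,0,0],[0,0,0]],[[0,0,0],[0,0,0]]], "hand": -1}}

```text
t: 18.45
tool_pos: [0.502, 0.2879, 0.1518]
orientation: [0.686, 2.965, -0.035]
force: [0.3, -0.5, 0.2]
opening: 0.0537
gripper_force: 0.0
```

{"op": "jog_arm", "data": {"rows": [[[0,0,0],[0,0,0]],[[0,0,0],[0,0,0]],[[0,0,0],[0,0,0]],[[0,0,0],[0,0,0]],[[0,0,0],[0,0,0]]]}}

```text
t: 18.95
tool_pos: [0.5021, 0.288, 0.1519]
orientation: [0.686, 2.965, -0.034]
force: [-1.0, -0.5, 0.5]
opening: 0.091
gripper_force: 0.0
```

{"op": "jog_arm", "data": {"rows": [[[-0.008,0,-0.08],[0,0,0]],[[-0.02,0,-0.2],[0,0,0]],[[-0.035,0,-0.35],[0,0,0]],[[-0.055,0,-0.55],[0,0,0]],[[-0.075,0,-0.75],[0,0,0]]]}}

```text
t: 19.45
tool_pos: [0.5016, 0.2879, 0.3052]
orientation: [0.685, 2.965, -0.034]
force: [0.4, -0.0, -0.3]
opening: 0.0931
gripper_force: 0.0
```

{"op": "jog_arm", "data": {"rows": [[[0.2,0,0],[0,0,0]],[[0.4,0,0],[0,0,0]],[[0.6,0,0],[0,0,0]],[[0.7,0,0],[0,0,0]],[[0.7,0,0],[0,0,0]]]}}

```text
t: 19.95
tool_pos: [0.3748, 0.3504, 0.29]
orientation: [0.681, 2.966, -0.032]
force: [0.1, -0.2, 0.1]
opening: 0.0932
gripper_force: 0.0
```

```bash
python3 look.py e1; python3 panm.py e1; python3 - <<'E'
from h import *
w,a,b=pickle.load(open('e1.pkl','rb'));a0,b0=pickle.load(open('c0.pkl','rb'))
# compare cup body in scene with the start
for n,(x0,x1,y0,y1) in {'cup':(386,420,275,300),'brushcup':(285,312,88,150),'gauge':(398,434,218,242)}.items():
    r=cv2.matchTemplate(b['frame'][y0-9:y1+9,x0-9:x1+9],b0['frame'][y0:y1,x0:x1],cv2.TM_CCOEFF_NORMED);_,v,_,p=cv2.minMaxLoc(r);print(n,p[0]-9,p[1]-9,round(v,2))
im=b['frame'].astype(int);m=((im[...,0]-im[...,2]>35)&(im[...,0]>120)).astype(np.uint8)
# stick top: light wood colour near (415,238)
ref=b0['frame'][238,415].astype(int);print(ref)
for fr,nm in((b0,'0'),(b,'1')):
    g=fr['frame'].astype(int);d=(np.abs(g-ref).sum(2)<40);d[:200]=0;d[275:]=0;d[:,:395]=0;d[:,440:]=0
    n,l,s,c=cv2.connectedComponentsWithStats(d.astype(np.uint8));i=1+np.argmax(s[1:,4]);print(nm,c[i],s[i,4])
# beads count inside pan in scene
hsv=cv2.cvtColor(b['frame'],cv2.COLOR_RGB2HSV);r=np.zeros((400,640),np.uint8);cv2.ellipse(r,(315,226),(36,30),0,0,360,1,-1)
d=((hsv[...,1]>80)&(hsv[...,2]>90)).astype(np.uint8)*r
n,l,s,c=cv2.connectedComponentsWithStats(d);print([(c[i].round(),s[i,4]) for i in range(1,n) if s[i,4]>30])
E
```

```text
19.95 [0.37478368 0.35044578 0.29000206] [ 0.06344848 -0.18908671  0.0634608 ] 0.09321412912786743
e1 [-0.2   2.74] 30 0.26 world shift [5.  7.1]
cup 0 0 0.99
brushcup 0 0 1.0
gauge 0 0 0.96
[196 165 113]
0 [414.48648649 237.08108108] 37
1 [416.63636364 236.40909091] 44
[(array([291., 229.]), np.int32(666)), (array([313., 252.]), np.int32(74))]
```

```bash
python3 - <<'E'
from h import *
a=pickle.load(open('e1.pkl','rb'))[1]
g=a['frame'];hsv=cv2.cvtColor(g,cv2.COLOR_RGB2HSV);r=np.zeros((400,640),np.uint8);cv2.circle(r,(284,180),46,1,-1)
m=((hsv[...,1]>70)&(hsv[...,2]>70)).astype(np.uint8)*r
d=cv2.distanceTransform(cv2.morphologyEx(m,cv2.MORPH_CLOSE,np.ones((5,5))),2,5)
O=np.array([[.543,.069],[.558,.001],[.604,.091],[.618,-.0035],[.6415,.051]])
for _ in range(6):
    _,v,_,p=cv2.minMaxLoc(d)
    if v<4: break
    X=onz(a,*p,.033)[:2];print(p,round(v,1),X.round(3),(np.linalg.norm(O-X,axis=1)*1000).round())
    cv2.circle(d,p,12,0,-1)
E
```

```text
(305, 150) 8.6 [0.667 0.008] [138. 109. 104.  50.  50.]
(293, 162) 8.6 [0.641 0.034] [104.  89.  68.  44.  17.]
(255, 161) 8.4 [0.644 0.115] [111. 143.  47. 121.  64.]
(282, 145) 8.4 [0.678 0.057] [136. 132.  82.  85.  37.]
(320, 168) 8.2 [ 0.627 -0.024] [125.  74. 117.  22.  76.]
```

```bash
python3 -c "
from plant import robot
print(robot.close_job())"
```

```text
the job is handed in; nothing more can be done
None
```

The job is handed in: I stirred the beads about 2.7 turns, all five ended in the pan about 64 mm or more from where they lay, and the stick is back in its unmoved cup with its foot on the floor, though a bead catching the wall shifted the pan about 9 mm and I viewed 11 pictures against your limit of 10.

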